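Seat the inspection mirror in its three-point mount

ROBOT

A 6-joint arm with a two-finger parallel gripper is mounted at the origin on the work surface. World frame = base frame: x ahead of the robot, y to its left, z up, the work surface at z = 0. Lengths are in m, angles in rad, forces in N, time in s.
With the tool pointing down it reaches from about 0.35 to 0.975 m from the base axis. Payload 4.9 kg.
Tool frame: the origin (TCP) lies at the very end of the fingers, on their centre line; the grasp point (between the pads) lies manip.grip_point_offset behind it (manip.grip_point_offset is the distance from the TCP to the grasp point, in m); z points along the fingers, y is the direction in which the jaws open and shut (so a half turn about z gives the same grasp; the last joint's range is limited). The gripper opens to 85 mm and grips with 20 to 120 N. Pads are 22 mm wide; open, the fingers measure 114 mm over their backs; the gripper's body (76 mm by 85 mm) begins 54 mm behind the grasp point. The pads swing forward as they close: fully open they stand 13 mm farther back than shut.
Start: joints at [1.025, 0.053, 1.613, -0, 1.476, -0.119], TCP at [0.259, 0.569, 0.231] pointing down, gripper open.
Joint ranges: [-3.01, 3.01], [-1.01, 2.22], [0.06, 2.58], [-1.02, 4.17], [0.09, 2.62], [-3.14, 3.14]. Speed limits (rad/s): [2.57, 2.57, 3.14, 3.14, 3.14, 3.14].

INTERFACE

Orientations are given as a unit quaternion [w, x, y, z].
In Python, from plant import status, grab_frame, camera_params, ticket, boxes_of, outline_of, manip gives the robot as it stands. The module is installed in compiled form; this text tells all that it offers.
- The arm moves only by the tool play_rows, never from a script. Its argument "deltas" is a list of rows, each a list of 2 entries, a list of its own where there are three numbers: the shift along the world's x, y, z in m, then the turn about the world's z in rad. A call has 1 to 5 rows; each row is the pose to reach, as a shift and turn from the pose commanded when the call began; what a row does not reach only later rows make up. A row lasts 1/8 s, in which the tool goes at most 62.5 mm and 10.7 degrees, less where a joint would pass 70% of its speed; a pose out of reach is approached as far as the arm can. A call with a gripper value outside its range is refused whole. "grip" is the opening, from -1 (shut) to 1 (fully open), set as the call begins (left out, the last holds). The fingers move at their own pace and stop on an object; the grip force is fixed at half the most. Time passes only in rows, so rows that repeat a pose let the fingers close. It gives the time, the measured TCP pose, the force and the opening at its end, in the units of the state.
- status.state(): the state, without advancing time (a new reading comes with each control period).
- grab_frame(name): name is "side" or "top"; returns (picture, depth): 384x512x3 uint8, blue, green, red; 384x512 float32, m along the optical axis (not along the pixel's ray), 0 where there is no reading.
- camera_params(name): a dict with "mtx" (3x3 intrinsics, pixels), "world_from_camera" (4x4, takes a point from camera to world coordinates). Camera axes: x right, y up, looking along -z (the intrinsics and any distortion apply to the point x, -y, -z); pixel columns grow to the right and rows downward; lengths in m; the calibration is good to about 2 mm. A picture is of the moment at which its call begins. camera_params takes no time and is no camera call.
- ticket.job_done(): hands the job in, once; it reports no verdict.
Trained networks look in the newest picture that a camera, given by its name, has taken for a name from the list of things; names that differ only in an ending like _2 or _b are one class to them, and where a whole thing is asked for, a point or a joint stands for the part that bears it (a point fixed in the world has none). Each returns a list of dicts, best first, with "confidence" (0 to 1); they miss things now and then, are a little off and sometimes report something else, mostly with a low value. They report only what shows in the picture. A call takes as long as a camera call. They do not tell look-alikes from the thing itself.
- boxes_of(camera, name): "box" ([left, top, right, bottom] in pixels, round what is visible of it).
- outline_of(camera, name): "region" (384x512 bool, what is visible of it) and "box" ([left, top, right, bottom] in pixels, round what is visible of it).
The state is a dict: "time": time; "joint_pos": joint angles; "joint_vel": joint speeds; "joint_efforts": joint torques, N m; "tool_pos": TCP position; "tool_rot": TCP orientation; "contact_force": force on the tool from outside, world axes, zero at the start; "ft_torque": the same for the moment, N m; "gripper_width": opening from 0.0 (shut) to 1.0 (fully open).
Only numpy, scipy, OpenCV 4.12 (cv2) and the standard library are available. Lean on these libraries where they do the work, as an engineer would, in place of code of your own. Each camera call takes 0.05 s, during which the arm holds its last target.

TASK

Take the round metal-framed mirror off its wooden stand by its rim, set it glass up in the three-point mount, tucked between the two fixed posts and the spring plunger, and press its edge on the plunger's side down until it snaps in. Then bed it with a firm, slow push of 12 to 16 N down on its middle, held for half a second, so that it bears on all three brass rests and cannot rock, and let go. Push gently, since more than 22 N on any one rest would mark the mirror, and leave everything else on the bench alone.

Things in the scene. Friction and masses are not known exactly. Their poses are not given: they have to be found in the camera images.
- mirror_center (a point): Centre (half-way up) of the round mirror: a disc-shaped aluminium cell 60 mm across and 16 mm thick, its bottom edge bevelled (53 mm across below, full width from 6 mm up), with the mirror glass on top (+z, 0.8 mm proud, no collision). About 130 to 210 g. It starts lying flat, glass up, on stand_a, its underside 45 mm above the bench. Grip it across its diameter, by the rim.
- stand_a: Turned dark wooden stand under the mirror, fixed to the bench: 64 mm across at the foot, top 46 mm across, 45 mm high. Origin: centre of its underside.
- stand_b: The same kind of stand, carrying the wooden lid. Fixed to the bench.
- mount: Foot of the three-point mirror mount, fixed to the bench: green disc 84 mm across, with an upright column. Origin: centre of its underside. A steel head with three thin arms is clamped on the column: one arm along +x (62 mm long), two at 130 and 230 degrees from +x towards +y (40 mm). Along +y and -y it is empty, so fingers that grip the mirror along that axis pass freely.
- foot_front (a point): Point on the foot's rim under the +x arm, 42 mm from the mount's axis, 10 mm above the bench. The arms carry 3 domed brass rests (8 mm across, 22 mm from the axis; arms lie 8 to 16 mm under their tops). The rests' tops all lie at one height, 92 to 122 mm above the bench; it differs each time and is not given: feel for it. The seated mirror's centre is on the mount's axis, 8 mm above them.
- foot_back (a point): Point on the foot's rim at -x, 42 mm from the axis. The arms at 130 and 230 degrees end in fixed steel posts, 8 mm across, axis 34 mm from the mount's axis, domed tops 14 mm above the rests; the seated mirror touches both. Lowered straight down, the mirror tips: it lies on the two rests by the posts and its rim hangs on the plunger. 5 to 10 N down on that edge, 20 mm from the axis, snap it in.
- plunger (a joint): Spring plunger on the +x arm: steel pin, 8 mm across, ball nose, sliding along the mount's x, its axis 9.5 mm above the rests. 0 m: free, nose 27 mm from the mount's axis (3 mm inside the seated rim); grows when pushed out, to 0.009 m; mirror seated: 0.003 m. Spring 4 N at 0, 5 N at 0.003 m. Its barrel (12 mm across, collar 14 mm) runs from 44 to 62 mm. The mirror's bevel drives it back.
- mirror: The mirror itself (see mirror_center). Origin: centre of its underside.
- lid: Pale turned wooden lid with a small knob on top, 60 mm across, 39 mm high, standing on the other stand; not part of the job. Origin: centre of its underside.
- sanding_block: Cork sanding block 70 x 45 x 27 mm, not part of the job. Origin: centre of its underside.
- wax_jar: Small amber glass jar, 48 mm across, 45 mm high, not part of the job. Origin: centre of its underside.
- baluster: Pale turned baluster standing upright, 116 mm high, not part of the job. Origin: centre of its underside.
- live_centre: Steel pointed lathe centre standing point up, 40 mm across, 56 mm high, not part of the job. Origin: centre of its underside.
- blank: Square wooden turning blank 50 x 150 x 50 mm, lying, not part of the job. Origin: centre of its underside.
- gouge: Turning gouge with a wooden handle, 275 mm long, lying, not part of the job. Origin: centre of its underside.
- chuck_ring: Dark steel ring 68 mm across, 18 mm high, lying flat, not part of the job. Origin: centre of its underside.
There are look-alikes about, which are no part of the job. There is more than one size of the mirror; the job needs the larger.

How it is judged:
By the outcome, as a careful person would: the job done as asked, in the order asked, and still so for the second after the job is handed in, with the robot touching nothing.
It also fails if it takes over 64 s, if anything falls off the work surface, if the arm or the gripper's body presses on something with over 40 N, if the wrist force passes 120 N, or if a joint passes its speed limit or range.

## Working session

There is one attempt and no reset: what is moved stays moved. The work goes in short steps, Python scripts to look and compute and a tool call to move; the robot and the scene stay as the last step left them, time stands still between calls to the robot, and variables do not carry over. Pictures are saved under pics/ and viewed, and the job is handed in when it is done.

Besides the shell and the picture viewer there is one more tool, called after "Request:" as name(argument=value, ...) on one line, values as JSON. play_rows: Moves the arm, as the interface text tells. Its arguments: {"type":"object","properties":{"deltas":{"type":"array"},"grip":{"type":"number"}},"required":["deltas"]}

```bash
mkdir -p pics; python3 - <<'E'
from plant import status, grab_frame, camera_params, manip
import cv2,numpy as np
s=status.state(); print(s); print(manip.grip_point_offset)
for n in("side","top"):
    p,d=grab_frame(n); cv2.imwrite(f"pics/{n}0.png",p); np.save(f"{n}0.npy",d)
    c=camera_params(n); print(n,c)
E
```

```text
{'time': 0.0, 'joint_pos': array([ 1.02499868e+00,  5.33820292e-02,  1.61431118e+00, -2.58902613e-05,
        1.47598664e+00, -1.18985708e-01]), 'joint_vel': array([-0.00017778,  0.00011829,  0.00088189, -0.00212897, -0.00286181,
       -0.00018983]), 'joint_efforts': array([ 9.44128733e-04, -3.93686306e+01, -3.70179141e+01,  1.20095306e-04,
        7.04934428e-03, -1.90685569e-05]), 'tool_pos': array([0.25840167, 0.56839179, 0.23003715]), 'tool_rot': array([-3.28350535e-04,  2.11788503e-01,  9.77314965e-01, -9.90680875e-04]), 'contact_force': array([0.16334275, 0.10461477, 0.10739603]), 'ft_torque': array([-0.03889344, -0.05492342, -0.0173441 ]), 'gripper_width': 0.9969703178923955}
0.0187
side {'mtx': array([[432.60480964,   0.        , 252.18335945],
       [  0.        , 432.60480964, 187.3652803 ],
       [  0.        ,   0.        ,   1.        ]]), 'world_from_camera': array([[-0.9011068 ,  0.32835574, -0.2831767 ,  0.29096417],
       [-0.43349639, -0.69631634,  0.57203534,  0.56687182],
       [-0.00934948,  0.63822101,  0.76979642,  0.87966599],
       [ 0.        ,  0.        ,  0.        ,  1.        ]])}
top {'mtx': array([[389.64378386,   0.        , 259.04794558],
       [  0.        , 389.64378386, 198.18782249],
       [  0.        ,   0.        ,   1.        ]]), 'world_from_camera': array([[ 0.02494004,  0.99564784, -0.08979634,  0.5057689 ],
       [-0.99938356,  0.02705174,  0.02237661,  0.01350497],
       [ 0.02470837,  0.08918291,  0.99570875,  0.97234088],
       [ 0.        ,  0.        ,  0.        ,  1.        ]])}
```

View pics/side0.png

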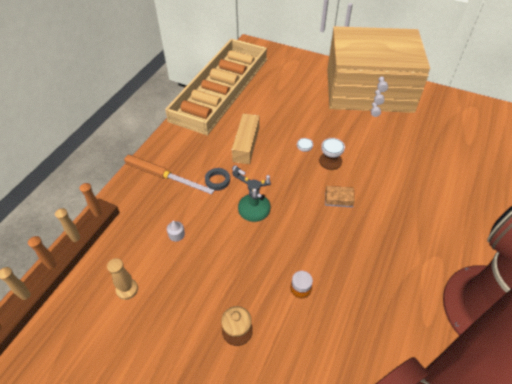

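View pics/top0.png

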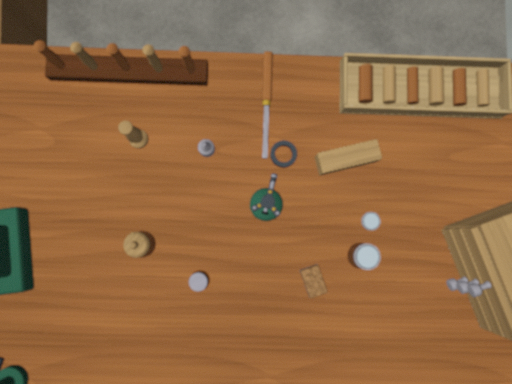

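```bash
cat > h.py <<'E'
import numpy as np,cv2
from plant import status, grab_frame, camera_params, boxes_of, outline_of
def w(cam,u,v,d):
    c=camera_params(cam);K=c["mtx"];T=c["world_from_camera"]
    u=np.asarray(u,float);v=np.asarray(v,float);d=np.asarray(d,float)
    x=(u-K[0,2])/K[0,0]*d; y=-(v-K[1,2])/K[1,1]*d
    return np.stack([x,y,-d],-1)@T[:3,:3].T+T[:3,3]
def onz(cam,u,v,z):
    c=camera_params(cam);T=c["world_from_camera"]
    r=w(cam,u,v,1.0)-T[:3,3]; return T[:3,3]+r*((z-T[2,3])/r[...,2:3])
def px(cam,P):
    c=camera_params(cam);K=c["mtx"];T=c["world_from_camera"]
    q=(np.asarray(P)-T[:3,3])@T[:3,:3]
    return np.stack([K[0,0]*q[...,0]/-q[...,2]+K[0,2], -K[1,1]*q[...,1]/-q[...,2]+K[1,2]],-1)
E
python3 - <<'E'
from h import *
from plant import status
for cam in("top","side"):
    d=np.load(cam+"0.npy")
    for n in("mirror","mount","foot_front","foot_back","plunger","stand_a","lid"):
        for r in outline_of(cam,n)[:4]:
            b=np.round(r["box"]).astype(int); m=r["region"]; v,u=np.nonzero(m&(d>0))
            P=w(cam,u,v,d[v,u]) if len(u) else np.zeros((1,3))
            print(cam,n,round(r["confidence"],2),b,len(u),P.mean(0).round(3),"zmax",np.percentile(P[:,2],95).round(3),"ext",(P.max(0)-P.min(0)).round(3))
print(status.state()["time"])
E
```

```text
top mirror 0.9 [355 244 379 268] 521 [ 0.458 -0.262  0.06 ] zmax 0.063 ext [0.058 0.057 0.05 ]
top mirror 0.85 [359 214 381 229] 292 [ 0.543 -0.287  0.01 ] zmax 0.014 ext [0.046 0.051 0.021]
top mount 0.89 [249 175 283 222] 956 [ 0.58  -0.026  0.053] zmax 0.117 ext [0.099 0.082 0.124]
top mount 0.73 [121 231 150 260] 535 [0.473 0.272 0.063] zmax 0.082 ext [0.058 0.076 0.085]
top foot_front 0.8 [248 175 288 225] 972 [ 0.579 -0.025  0.052] zmax 0.117 ext [0.109 0.082 0.124]
top foot_back 0.96 [251 174 285 221] 988 [ 0.579 -0.026  0.052] zmax 0.117 ext [0.101 0.082 0.125]
top foot_back 0.5 [124 230 150 258] 535 [0.473 0.272 0.063] zmax 0.082 ext [0.058 0.059 0.073]
top foot_back 0.27 [298 262 327 295] 629 [ 0.395 -0.144  0.024] zmax 0.029 ext [0.083 0.063 0.036]
top stand_a 0.67 [144 230 156 253] 152 [0.474 0.254 0.011] zmax 0.015 ext [0.059 0.028 0.055]
top stand_a 0.46 [349 247 359 267] 81 [ 0.463 -0.241  0.009] zmax 0.013 ext [0.049 0.023 0.009]
top lid 0.65 [122 232 149 259] 548 [0.473 0.273 0.062] zmax 0.082 ext [0.066 0.075 0.088]
side mirror 0.61 [325 140 343 157] 338 [ 0.458 -0.259  0.06 ] zmax 0.063 ext [0.058 0.061 0.018]
side mirror 0.47 [298 140 310 148] 141 [ 0.545 -0.284  0.011] zmax 0.015 ext [0.04  0.044 0.014]
side mount 0.34 [222 327 255 344] 294 [0.463 0.288 0.01 ] zmax 0.014 ext [0.058 0.052 0.057]
side foot_front 0.87 [233 165 272 220] 1110 [ 0.58  -0.018  0.048] zmax 0.112 ext [0.123 0.131 0.124]
side foot_front 0.75 [226 305 254 336] 748 [0.473 0.277 0.06 ] zmax 0.081 ext [0.074 0.084 0.089]
side foot_back 0.59 [232 165 273 226] 1199 [ 0.581 -0.023  0.048] zmax 0.113 ext [0.131 0.148 0.125]
side plunger 0.32 [236 167 275 222] 1049 [ 0.579 -0.018  0.05 ] zmax 0.113 ext [0.122 0.131 0.122]
side stand_a 0.76 [221 325 252 344] 313 [0.467 0.29  0.01 ] zmax 0.016 ext [0.063 0.052 0.058]
side stand_a 0.66 [321 151 343 168] 267 [ 0.456 -0.248  0.013] zmax 0.032 ext [0.061 0.054 0.045]
0.8
```

The side picture shows the candidates for the mirror: the disc on a stand at (333,148) and the small disc on the bench at (305,145). The jar is at (302,283) and the mount is at (254,195). I'll check the mirror and the mount in enlarged crops.

```bash
python3 - <<'E'
import cv2,numpy as np
a=cv2.imread("pics/top0.png");b=cv2.imread("pics/side0.png")
c=lambda i,u,v,s:cv2.resize(i[v-s:v+s,u-s:u+s],(390,290) if 0 else (290,290),interpolation=cv2.INTER_CUBIC)
cv2.imwrite("pics/crop1.png",np.vstack([np.hstack([c(a,268,198,32),c(a,365,240,36)]),np.hstack([c(b,254,192,36),c(b,322,150,36)])]))
E
```

```text
(no output)
```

View pics/crop1.png

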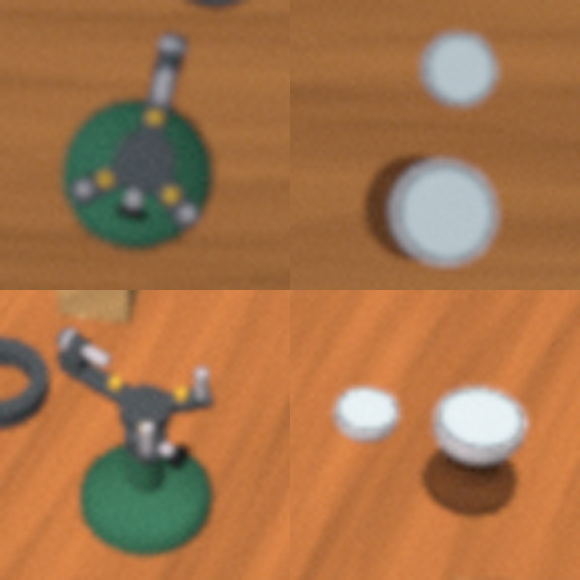

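```bash
python3 - <<'E'
from h import *
d=np.load("top0.npy");ds=np.load("side0.npy")
img=cv2.imread("pics/top0.png")
for cam,D in(("top",d),("side",ds)):
    v,u=np.mgrid[0:384,0:512]; P=w(cam,u,v,D)
    # bench
    print(cam,"bench z",[P[y,x,2].round(4) for y,x in ((330,320),(300,100),(120,120),(200,330))])
    # mirror top
    def near(x,y,r,z0,z1):
        m=(D>0)&(np.hypot(P[...,0]-x,P[...,1]-y)<r)&(P[...,2]>z0)&(P[...,2]<z1); return m
    for nm,(x,y,r,z0,z1) in dict(mir=(.458,-.262,.05,.05,.075),small=(.545,-.286,.045,.006,.03),foot=(.575,-.018,.06,.004,.016),head=(.58,-.02,.08,.07,.2)).items():
        m=near(x,y,r,z0,z1); Q=P[m]; 
        if len(Q)<5: print(nm,"none");continue
        (cx,cy),rad=cv2.minEnclosingCircle(Q[:,:2].astype(np.float32))
        print(nm,len(Q),"mean",Q.mean(0).round(4),"med z",np.median(Q[:,2]).round(4),"circ",round(cx,4),round(cy,4),round(rad,4))
        if nm=="head":
            for i in np.argsort(-Q[:,2])[::6]: print("  ",Q[i].round(3))
E
```

```text
top bench z [np.float64(-0.0008), np.float64(0.0007), np.float64(-0.0009), np.float64(-0.0019)]
mir 542 mean [ 0.4581 -0.2626  0.0604] med z 0.0606 circ 0.4576 -0.2641 0.0306
small 263 mean [ 0.543  -0.2875  0.0113] med z 0.0115 circ 0.5432 -0.2881 0.0234
foot 187 mean [ 0.5763 -0.0241  0.0124] med z 0.0128 circ 0.5811 -0.0147 0.0537
head 407 mean [ 0.5841 -0.0278  0.1005] med z 0.0964 circ 0.5906 -0.0291 0.0487
   [ 0.633 -0.04   0.121]
   [ 0.635 -0.035  0.12 ]
   [ 0.626 -0.038  0.12 ]
   [ 0.631 -0.042  0.119]
   [ 0.608 -0.034  0.119]
   [0.561 0.003 0.118]
   [ 0.626 -0.033  0.118]
   [0.561 0.005 0.118]
   [ 0.633 -0.042  0.117]
   [ 0.606 -0.034  0.117]
   [ 0.609 -0.036  0.116]
   [ 0.549 -0.051  0.116]
   [0.559 0.005 0.115]
   [ 0.607 -0.032  0.115]
   [ 0.554 -0.051  0.114]
   [ 0.621 -0.04   0.112]
   [ 0.561 -0.04   0.105]
   [ 0.567 -0.009  0.104]
   [ 0.563 -0.04   0.103]
   [ 0.626 -0.03   0.102]
   [ 0.601 -0.033  0.101]
   [ 0.597 -0.033  0.1  ]
   [ 0.588 -0.017  0.099]
   [ 0.565 -0.009  0.099]
   [ 0.586 -0.035  0.098]
   [ 0.588 -0.022  0.098]
   [ 0.577 -0.036
[... 2658 characters left out ...]
095]
   [ 0.58  -0.021  0.095]
   [ 0.586 -0.035  0.095]
   [ 0.598 -0.026  0.095]
   [ 0.592 -0.036  0.095]
   [ 0.574 -0.031  0.095]
   [0.563 0.008 0.095]
   [ 0.586 -0.018  0.094]
   [ 0.586 -0.022  0.094]
   [ 0.578 -0.022  0.094]
   [ 0.565 -0.022  0.094]
   [ 0.621 -0.03   0.094]
   [ 0.562 -0.034  0.094]
   [ 0.61  -0.029  0.094]
   [ 0.597 -0.024  0.093]
   [ 0.633 -0.032  0.093]
   [ 0.565 -0.033  0.093]
   [0.563 0.009 0.092]
   [ 0.581 -0.013  0.091]
   [ 0.567 -0.021  0.091]
   [ 0.555 -0.04   0.09 ]
   [ 0.62  -0.031  0.09 ]
   [ 0.622 -0.031  0.088]
   [ 0.58  -0.011  0.087]
   [ 0.584 -0.018  0.074]
   [ 0.59  -0.02   0.072]
   [ 0.588 -0.021  0.071]
   [ 0.586 -0.017  0.07 ]
```

The big disc on the dark stand, at top (367,257) and side (333,148), measures about 60 mm and has its top at 0.061 m. That makes it the mirror. The 46 mm disc at top (371,221) lies on the bench and is the small look-alike. Next I'll fit the mount pose.

```bash
cat > fit.py <<'E'
from h import *
from scipy.optimize import least_squares
def blobs(cam,png):
    im=cv2.imread(png); hsv=cv2.cvtColor(im,cv2.COLOR_BGR2HSV).astype(int)
    return im,hsv
def yellow(cam,png,box):
    im,h=blobs(cam,png); l,t,r,b=box
    H,S,V=h[t:b,l:r,0],h[t:b,l:r,1],h[t:b,l:r,2]
    m=((H>14)&(H<32)&(S>110)&(V>90)).astype(np.uint8)
    n,lab,st,ce=cv2.connectedComponentsWithStats(m)
    out=[]
    for i in range(1,n):
        if st[i,4]>=4:
            v,u=np.nonzero(lab==i); ww=(S[v,u]-80.).clip(1)
            out.append((np.average(u,weights=ww)+l,np.average(v,weights=ww)+t,len(u)))
    return out
def green(cam,png,box):
    im,h=blobs(cam,png); l,t,r,b=box
    H,S,V=h[t:b,l:r,0],h[t:b,l:r,1],h[t:b,l:r,2]
    m=((H>60)&(H<95)&(S>90)).astype(np.uint8)
    v,u=np.nonzero(m); return u+l,v+t
E
python3 - <<'E'
from fit import *
for cam,box in(("top",(245,170,292,226)),("side",(225,160,280,226))):
    png=f"pics/{cam}0.png"
    print(cam,"yellow",[(round(a,1),round(b,1),n,onz(cam,a,b,.104).round(4)) for a,b,n in yellow(cam,png,box)])
    u,v=green(cam,png,box); hull=cv2.convexHull(np.stack([u,v],1).astype(np.int32))[:,0]
    P=onz(cam,hull[:,0],hull[:,1],.009)
    f=lambda p:np.hypot(P[:,0]-p[0],P[:,1]-p[1])-p[2]
    r=least_squares(f,[.58,-.025,.042],loss="soft_l1",f_scale=.001); print("foot circle",r.x.round(4),len(hull))
E
```

```text
top yellow [(np.float64(285.0), np.float64(181.0), 4, array([ 0.6245, -0.0634,  0.104 ])), (np.float64(252.4), np.float64(193.5), 15, array([0.5942, 0.0091, 0.104 ])), (np.float64(269.9), np.float64(191.4), 9, array([ 0.6001, -0.03  ,  0.104 ])), (np.float64(277.9), np.float64(193.0), 7, array([ 0.5969, -0.048 ,  0.104 ])), (np.float64(248.8), np.float64(203.1), 10, array([0.5725, 0.0165, 0.104 ])), (np.float64(258.9), np.float64(205.1), 8, array([ 0.5685, -0.006 ,  0.104 ])), (np.float64(273.5), np.float64(208.6), 12, array([ 0.5617, -0.0388,  0.104 ])), (np.float64(252.5), np.float64(214.4), 11, array([0.5475, 0.0077, 0.104 ])), (np.float64(273.3), np.float64(218.9), 7, array([ 0.5385, -0.0389,  0.104 ])), (np.float64(261.2), np.float64(220.3), 4, array([ 0.5347, -0.0121,  0.104 ]))]Traceback (most recent call last):
  File "<stdin>", line 6, in <module>
  File "h.py", line 10, in onz
    r=w(cam,u,v,1.0)-T[:3,3]; return T[:3,3]+r*((z-T[2,3])/r[...,2:3])
      ~^^^^^^^^^^^^^
  File "h.py", line 7, in w
    return np.stack([x,y,-d],-1)@T[:3,:3].T+T[:3,3]
           ~~~~~~~~^^^^^^^^^^^^^
    raise ValueError('all input arrays must have the same shape')
ValueError: all input arrays must have the same shape
```

```bash
sed -i 's/    x=(u-K/    d=np.broadcast_to(d,u.shape); x=(u-K/' h.py
python3 - <<'E'
from fit import *
for cam,box in(("top",(245,170,292,226)),("side",(225,160,280,226))):
    png=f"pics/{cam}0.png"
    Y=[(a,b,n,onz(cam,a,b,.103)) for a,b,n in yellow(cam,png,box)]
    if cam=="side":
        for a,b,n,p in Y: print(round(a,1),round(b,1),n,p.round(4))
    u,v=green(cam,png,box); hull=cv2.convexHull(np.stack([u,v],1).astype(np.int32))[:,0]
    P=onz(cam,hull[:,0],hull[:,1],.008)
    f=lambda p:np.hypot(P[:,0]-p[0],P[:,1]-p[1])-p[2]
    r=least_squares(f,[.58,-.025,.042],loss="soft_l1",f_scale=.001); print(cam,"foot circle",r.x.round(4),len(hull))
    # 3-rest fit
    mod=.022*np.array([[np.cos(t),np.sin(t)] for t in np.radians([0,130,230])])
    def tr(p): 
        c,s=np.cos(p[2]),np.sin(p[2]); return mod@np.array([[c,s],[-s,c]])+p[:2]
    A=np.array([p[:2] for *_,p in Y])
    def res(p):
        T=tr(p); return np.concatenate([A[np.argmin(np.hypot(*(A-t).T))]-t for t in T])
    r=least_squares(res,[.579,-.0255,-.18],diff_step=1e-6); print("rests fit",r.x.round(4),"res",r.fun.round(4))
E
```

```text
top foot circle [ 0.5789 -0.0253  0.0375] 22
rests fit [ 0.5789 -0.0254 -0.2107] res [-0.0002 -0.0001 -0.     -0.      0.0002  0.0001]
242.0 161.2 51 [ 0.6354 -0.075   0.103 ]
246.4 178.4 14 [ 0.6011 -0.0293  0.103 ]
262.5 181.0 15 [ 0.5631 -0.0384  0.103 ]
240.9 198.1 5 [0.5862 0.0294 0.103 ]
268.6 213.4 6 [0.5112 0.042  0.103 ]
259.1 220.8 5 [0.5217 0.0691 0.103 ]
side foot circle [ 0.5802 -0.0243  0.0393] 18
rests fit [ 0.5778 -0.0349  0.2338] res [ 0.0019  0.0004  0.003  -0.0166 -0.0048  0.0162]
```

Request:
play_rows(deltas=[[[0.013, -0.055, 0], 0.05], [[0.026, -0.11, 0], 0.1], [[0.039, -0.165, 0], 0.15], [[0.052, -0.22, 0], 0.2], [[0.065, -0.275, 0], 0.226]], grip=1)

```text
time: 1.42
tool_pos: [0.3238, 0.2923, 0.2315]
tool_rot: [0.0, 0.099, 0.995, 0.0]
contact_force: [0.8, -1.1, 0.1]
gripper_width: 0.998
```

Request:
play_rows(deltas=[[[0.013, -0.055, 0], 0], [[0.026, -0.11, 0], 0], [[0.039, -0.165, 0], 0], [[0.052, -0.22, 0], 0], [[0.066, -0.275, 0], 0]])

```text
time: 2.05
tool_pos: [0.3899, 0.0171, 0.2318]
tool_rot: [0.001, 0.1, 0.995, 0.0]
contact_force: [0.7, -0.1, -0.4]
gripper_width: 1.0
```

Request:
play_rows(deltas=[[[0.014, -0.056, 0], 0], [[0.028, -0.112, 0], 0], [[0.042, -0.168, -0.03], 0], [[0.056, -0.224, -0.06], 0], [[0.069, -0.281, -0.09], 0]])

```text
time: 2.68
tool_pos: [0.4574, -0.257, 0.1446]
tool_rot: [0.001, 0.1, 0.995, -0.0]
contact_force: [0.9, -0.7, 0.8]
gripper_width: 0.999
```

Request:
play_rows(deltas=[[[0, 0, -0.02], 0], [[0, 0, -0.03], 0]])

```text
time: 2.92
tool_pos: [0.4563, -0.2541, 0.1135]
tool_rot: [-0.001, 0.1, 0.995, 0.001]
contact_force: [-0.4, 0.2, -0.9]
gripper_width: 1.001
```

```bash
python3 - <<'E'
from h import *
s=status.state(); print(s["tool_pos"].round(4),s["contact_force"].round(2))
o=[]
for n in("side","top"):
    p,d=grab_frame(n); cv2.imwrite(f"pics/{n}1.png",p); np.save(f"{n}1.npy",d)
    q=px(n,s["tool_pos"]); print(n,q)
    u,v=q.astype(int); S=40; c=p[max(v-S,0):v+S,u-S:u+S]; o.append(cv2.resize(c,(390,390),interpolation=cv2.INTER_CUBIC))
cv2.imwrite("pics/c1.png",np.hstack(o))
E
```

```text
[ 0.4563 -0.2541  0.1135] [-0.43  0.19 -0.93]
side [335.90131104 133.80691345]
top [370.47197424 258.7244598 ]
```

View pics/c1.png

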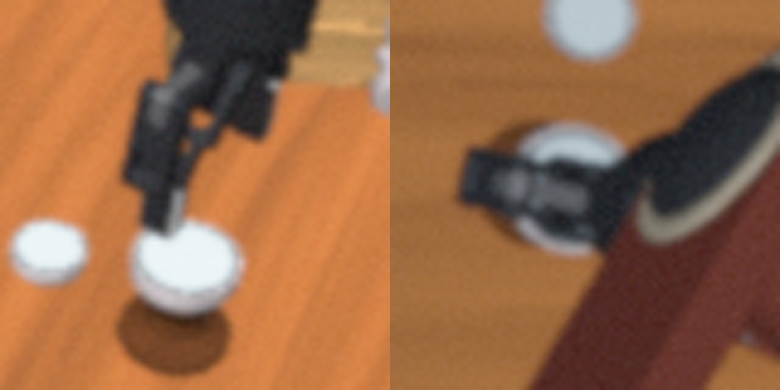

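Request:
play_rows(deltas=[[[0.002, -0.008, 0], 0], [[0.002, -0.008, -0.02], 0], [[0.002, -0.008, -0.035], 0], [[0.002, -0.008, -0.04], 0]])

```text
time: 3.52
tool_pos: [0.4588, -0.2624, 0.0745]
tool_rot: [-0.0, 0.1, 0.995, 0.0]
contact_force: [-0.3, 0.8, -0.2]
gripper_width: 1.001
```

```bash
python3 - <<'E'
from h import *
s=status.state(); print(s["tool_pos"].round(4),s["contact_force"].round(2))
o=[]
for n in("side","top"):
    p,d=grab_frame(n); cv2.imwrite(f"pics/{n}2.png",p); np.save(f"{n}2.npy",d)
    q=px(n,s["tool_pos"]); print(n,q)
    u,v=q.astype(int); S=40; c=p[max(v-S,0):v+S,u-S:u+S]; o.append(cv2.resize(c,(390,390),interpolation=cv2.INTER_CUBIC))
cv2.imwrite("pics/c2.png",np.hstack(o))
E
```

```text
[ 0.4588 -0.2624  0.0745] [-0.32  0.83 -0.21]
side [333.94389671 142.41022283]
top [368.8013314  256.59768001]
```

View pics/c2.png

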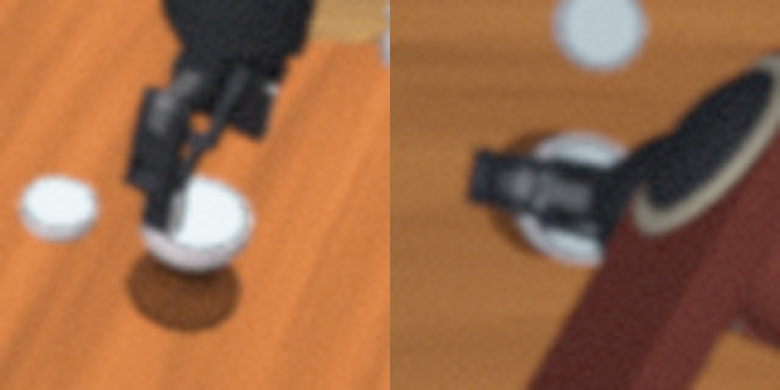

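```bash
python3 - <<'E'
from h import *
j=np.array([np.cos(np.radians(78.5)),np.sin(np.radians(78.5)),0]);t=np.array([.4588,-.2624,.0875])
for n in("side","top"):
    q0=px(n,np.array([.4588,-.2624,.0745]));o=q0.astype(int)-40
    for k in(-.057,-.0425,.0425,.057):
        print(n,k,((px(n,t+k*j)-o)*390/80+ (0 if n=="side" else np.array([390,0]))).round())
    print("mirror", ((px(n,np.array([[.4585,-.262,.0605],[.4585,-.232,.0605]]))-o)*390/80).round())
d=np.load("top2.npy");v,u=np.mgrid[225:290,335:385];D=d[225:290,335:385];P=w("top",u,v,D)
m=(D>0)&(P[...,2]>.08)&(P[...,1]>-.25)&(P[...,1]<-.19);Q=P[m]
print(len(Q));
for lo in np.arange(-.25,-.19,.005):
    q=Q[(Q[:,1]>=lo)&(Q[:,1]<lo+.005)]
    if len(q):print(lo.round(3),len(q),q.min(0).round(3),q.max(0).round(3))
E
```

```text
side -0.057 [256. 122.]
side -0.0425 [242. 136.]
side 0.0425 [162. 225.]
side 0.057 [147. 241.]
mirror [[196. 216.]
 [178. 252.]]
top -0.057 [717. 227.]
top -0.0425 [686. 220.]
top 0.0425 [508. 179.]
top 0.057 [478. 172.]
mirror [[189. 197.]
 [127. 195.]]
668
-0.25 4 [ 0.491 -0.247  0.209] [ 0.491 -0.245  0.22 ]
-0.245 12 [ 0.477 -0.243  0.169] [ 0.489 -0.24   0.229]
-0.24 27 [ 0.443 -0.239  0.15 ] [ 0.487 -0.235  0.241]
-0.235 52 [ 0.445 -0.235  0.151] [ 0.483 -0.23   0.246]
-0.23 132 [ 0.447 -0.23   0.151] [ 0.481 -0.225  0.246]
-0.225 72 [ 0.448 -0.225  0.148] [ 0.48 -0.22  0.23]
-0.22 18 [ 0.451 -0.22   0.146] [ 0.47  -0.215  0.189]
-0.215 13 [ 0.463 -0.215  0.187] [ 0.472 -0.21   0.192]
-0.21 20 [ 0.465 -0.21   0.187] [ 0.492 -0.205  0.34 ]
-0.205 49 [ 0.457 -0.205  0.185] [ 0.49  -0.2    0.355]
-0.2 143 [ 0.457 -0.2    0.138] [ 0.484 -0.195  0.366]
-0.195 126 [ 0.455 -0.195  0.138] [ 0.482 -0.19   0.382]
```

Projections match the picture: the open fingers straddle the mirror. Next I'll descend and grip it.

Request:
play_rows(deltas=[[[0, 0, -0.015], 0], [[0, 0, -0.03], 0], [[0, 0, -0.04], 0], [[0, 0, -0.04], 0]])

```text
time: 4.12
tool_pos: [0.4581, -0.2622, 0.0335]
tool_rot: [-0.001, 0.1, 0.995, 0.001]
contact_force: [0.2, 0.3, -0.1]
gripper_width: 1.0
```

Request:
play_rows(deltas=[[[0, 0, 0], 0], [[0, 0, 0], 0], [[0, 0, 0], 0], [[0, 0, 0], 0], [[0, 0, 0], 0]], grip=-1)

```text
time: 4.75
tool_pos: [0.4599, -0.2635, 0.0362]
tool_rot: [0.001, 0.1, 0.995, -0.001]
contact_force: [0.5, 0.3, 4.8]
gripper_width: 0.68
```

Request:
play_rows(deltas=[[[0, 0, 0], 0], [[0, 0, 0.004], 0], [[0, 0, 0.015], 0], [[0, 0, 0.03], 0], [[0, 0, 0.03], 0]])

```text
time: 5.38
tool_pos: [0.4602, -0.2638, 0.0673]
tool_rot: [0.002, 0.1, 0.995, -0.001]
contact_force: [-0.4, -0.4, -1.6]
gripper_width: 0.678
```

Request:
play_rows(deltas=[[[0, 0, 0.05], 0], [[0, 0, 0.1], 0], [[0.015, 0.03, 0.11], 0], [[0.04, 0.08, 0.11], 0], [[0.064, 0.129, 0.11], 0]])

```text
time: 6.0
tool_pos: [0.5236, -0.1327, 0.1755]
tool_rot: [0.0, 0.101, 0.995, -0.0]
contact_force: [1.1, -0.4, -1.0]
gripper_width: 0.677
```

Request:
play_rows(deltas=[[[0.02, 0.045, 0], 0], [[0.04, 0.085, 0], 0], [[0.052, 0.105, 0], 0], [[0.055, 0.11, 0], 0], [[0.055, 0.11, 0], 0]])

```text
time: 6.62
tool_pos: [0.5778, -0.0242, 0.1749]
tool_rot: [-0.0, 0.1, 0.995, -0.0]
contact_force: [-0.2, 1.1, -1.0]
gripper_width: 0.679
```

```bash
python3 - <<'E'
from h import *
s=status.state(); print(s["time"],s["tool_pos"].round(4),s["contact_force"].round(2),s["ft_torque"].round(3))
o=[]
for n in("side","top"):
    p,d=grab_frame(n); cv2.imwrite(f"pics/{n}3.png",p); np.save(f"{n}3.npy",d)
    q=px(n,s["tool_pos"]); print(n,q)
    u,v=q.astype(int); S=40; c=p[max(v-S,0):v+S,u-S:u+S]; o.append(cv2.resize(c,(390,390),interpolation=cv2.INTER_CUBIC))
cv2.imwrite("pics/c3.png",np.hstack(o))
E
```

```text
6.625 [ 0.5778 -0.0242  0.1749] [-0.16  1.08 -0.99] [ 0.021 -0.005  0.015]
side [254.13705624 162.22637876]
top [268.63822746 198.40295938]
```

View pics/c3.png

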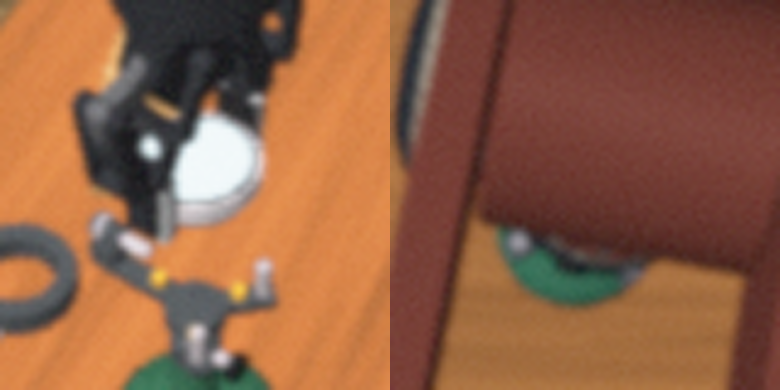

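```bash
cat > rim.py <<'E'
from h import *
from scipy.optimize import least_squares
def rim(png,npy,c0,ztop,cam="side",show=True):
    im=cv2.imread(png);D=np.load(npy); hsv=cv2.cvtColor(im,cv2.COLOR_BGR2HSV).astype(int)
    v,u=np.mgrid[0:384,0:512]; P=w(cam,u,v,D)
    white=(hsv[...,1]<60)&(hsv[...,2]>130)
    m=(D>0)&white&(np.hypot(P[...,0]-c0[0],P[...,1]-c0[1])<.045)&(abs(P[...,2]-ztop)<.012)
    Q=P[m]; return m,Q
def fitc(cam,m,Q,P0,r=0.03):
    # plane height
    top=np.median(Q[:,2])
    hull=cv2.convexHull(np.stack(np.nonzero(m)[::-1],1).astype(np.int32))[:,0]
    return top,hull
E
python3 - <<'E'
from rim import *
for png,npy,c0,zt in(("pics/side0.png","side0.npy",(.4585,-.262),.0605),("pics/side3.png","side3.npy",(.578,-.0245),.20)):
    m,Q=rim(png,npy,c0,zt); 
    ys,xs=np.nonzero(m); print(len(Q),"px",xs.min(),ys.min(),xs.max(),ys.max(),"z pct",np.percentile(Q[:,2],[5,25,50,75,95]).round(4))
    print("xy pct x",np.percentile(Q[:,0],[0,1,50,99,100]).round(4),"y",np.percentile(Q[:,1],[0,1,50,99,100]).round(4))
    A=np.c_[Q[:,:2]-np.array(c0),np.ones(len(Q))]; k=np.abs(Q[:,2]-np.median(Q[:,2]))<.003
    print("plane",np.linalg.lstsq(A[k],Q[k,2],rcond=None)[0].round(4))
    T=Q[np.abs(Q[:,2]-np.median(Q[:,2]))<.0025]
    # outermost points per angle from c0
    a=np.arctan2(T[:,1]-c0[1],T[:,0]-c0[0]); r=np.hypot(T[:,0]-c0[0],T[:,1]-c0[1])
    for lo in np.arange(-180,180,30):
        k=(np.degrees(a)>=lo)&(np.degrees(a)<lo+30)
        print(lo,k.sum(), r[k].max().round(4) if k.any() else None,end=" | ")
    print()
E
```

```text
331 px 322 138 344 156 z pct [0.0536 0.0592 0.0606 0.0617 0.0634]
xy pct x [0.4308 0.4319 0.4593 0.4875 0.4885] y [-0.2934 -0.2906 -0.2584 -0.2335 -0.2322]
plane [-0.0016 -0.0018  0.0608]
-180 19 0.0285 | -150 20 0.0291 | -120 23 0.0319 | -90 23 0.0322 | -60 23 0.032 | -30 19 0.0306 | 0 24 0.0304 | 30 16 0.0297 | 60 23 0.0304 | 90 20 0.0298 | 120 22 0.028 | 150 23 0.0289 | 
331 px 243 145 267 169 z pct [0.1924 0.1983 0.1994 0.2002 0.2024]
xy pct x [0.5486 0.5491 0.5686 0.6004 0.6043] y [-0.0552 -0.0533 -0.0209  0.0127  0.0136]
plane [ 0.0164 -0.0029  0.1995]
-180 33 0.029 | -150 35 0.0297 | -120 30 0.0301 | -90 27 0.0308 | -60 4 0.0094 | -30 5 0.0265 | 0 8 0.0251 | 30 4 0.0077 | 60 12 0.0185 | 90 35 0.0366 | 120 36 0.0305 | 150 42 0.0305 |
```

```bash
cat > rd.py <<'E'
from h import *
def rd(n=6):
    R=[]
    for i in range(n):
        if i: grab_frame("side")
        s=status.state(); R.append(np.r_[s["time"],s["tool_pos"],s["contact_force"],s["ft_torque"]])
    R=np.array(R); print("t",R[-1,0].round(3)); print("mean",R[:,1:].mean(0).round(4)); print("std",R[:,1:].std(0).round(4)); print("fz",R[:,6].round(2)); return R
if __name__=="__main__":
    import sys; rd(int(sys.argv[1]) if len(sys.argv)>1 else 6)
E
python3 rd.py 8
```

```text
t 7.075
mean [ 0.5778 -0.0246  0.1751 -0.0463 -0.137  -1.3129 -0.0105 -0.0074 -0.    ]
std [1.000e-04 2.000e-04 1.000e-04 3.914e-01 5.937e-01 2.830e-01 2.380e-02
 3.260e-02 2.270e-02]
fz [-1.25 -0.98 -1.39 -0.88 -1.37 -1.59 -1.81 -1.23]
```

Request:
play_rows(deltas=[[[0.0015, -0.0005, -0.015], 0], [[0.0015, -0.0005, -0.03], 0], [[0.0015, -0.0005, -0.045], 0], [[0.0015, -0.0005, -0.055], 0], [[0.0015, -0.0005, -0.057], 0]])

```text
time: 7.7
tool_pos: [0.5788, -0.0242, 0.1166]
tool_rot: [-0.001, 0.1, 0.995, 0.0]
contact_force: [0.4, -1.0, -1.1]
gripper_width: 0.677
```

```bash
python3 rd.py 4; python3 - <<'E'
from h import *
p,d=grab_frame("side"); cv2.imwrite("pics/side4.png",p); np.save("side4.npy",d)
cv2.imwrite("pics/c4.png",cv2.resize(p[140:230,205:305],(800,720)[:2] if 0 else (660,594),interpolation=cv2.INTER_CUBIC))
E
```

```text
t 7.85
mean [ 0.5794 -0.0243  0.1176 -0.2188 -0.4798 -0.9908 -0.0082  0.0206  0.0176]
std [4.000e-04 1.000e-04 7.000e-04 4.301e-01 3.047e-01 5.919e-01 2.200e-02
 1.950e-02 1.550e-02]
fz [-1.13 -1.65 -1.15 -0.03]
```

View pics/c4.png

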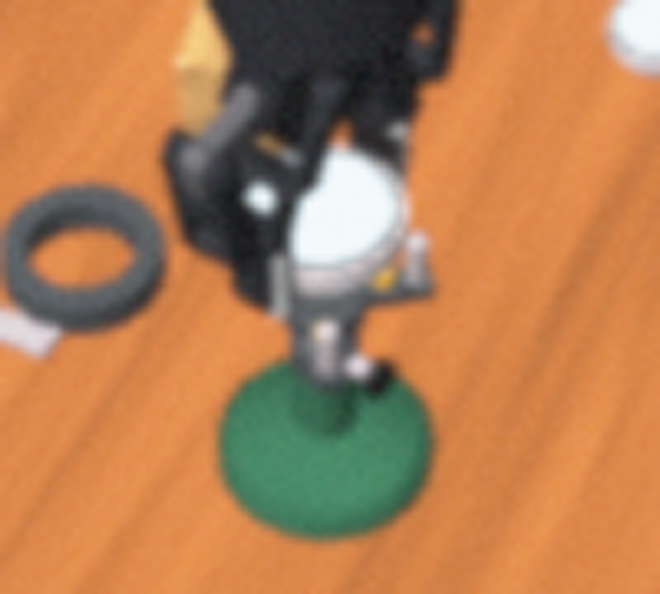

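Request:
play_rows(deltas=[[[0, -0.0005, -0.003], 0], [[0, -0.0005, -0.006], 0], [[0, -0.0005, -0.008], 0], [[0, -0.0005, -0.008], 0]])

```text
time: 8.4
tool_pos: [0.5793, -0.0249, 0.1098]
tool_rot: [-0.0, 0.1, 0.995, 0.0]
contact_force: [0.8, -0.0, -1.0]
gripper_width: 0.681
```

Request:
play_rows(deltas=[[[0, 0, -0.001], 0], [[0, 0, -0.002], 0], [[0, 0, -0.002], 0]])

```text
time: 8.78
tool_pos: [0.5795, -0.0248, 0.108]
tool_rot: [-0.0, 0.1, 0.995, 0.0]
contact_force: [-0.1, -0.3, -0.4]
gripper_width: 0.671
```

Request:
play_rows(deltas=[[[0, 0, -0.001], 0], [[0, 0, -0.002], 0], [[0, 0, -0.002], 0]])

```text
time: 9.15
tool_pos: [0.5794, -0.0249, 0.1059]
tool_rot: [-0.0, 0.1, 0.995, 0.0]
contact_force: [-0.0, -0.5, -1.2]
gripper_width: 0.68
```

Request:
play_rows(deltas=[[[0, 0, -0.001], 0], [[0, 0, -0.001], 0]])

```text
time: 9.4
tool_pos: [0.5795, -0.0248, 0.105]
tool_rot: [-0.0, 0.1, 0.995, 0.0]
contact_force: [0.7, -0.1, -1.4]
gripper_width: 0.679
```

Request:
play_rows(deltas=[[[0, 0, -0.001], 0], [[0, 0, -0.001], 0]])

```text
time: 9.65
tool_pos: [0.5795, -0.0248, 0.104]
tool_rot: [-0.0, 0.1, 0.995, 0.0]
contact_force: [0.7, 0.1, -1.9]
gripper_width: 0.68
```

Request:
play_rows(deltas=[[[0, 0, -0.001], 0], [[0, 0, -0.001], 0]])

```text
time: 9.9
tool_pos: [0.5796, -0.0249, 0.1033]
tool_rot: [-0.0, 0.1, 0.995, -0.0]
contact_force: [-0.4, 0.7, -0.3]
gripper_width: 0.684
```

Request:
play_rows(deltas=[[[0, 0, -0.001], 0], [[0, 0, -0.001], 0]])

```text
time: 10.15
tool_pos: [0.5797, -0.025, 0.1027]
tool_rot: [0.0, 0.1, 0.995, -0.0]
contact_force: [-3.6, -0.1, 4.0]
gripper_width: 0.679
```

Request:
play_rows(deltas=[[[0, 0, -0.001], 0], [[0, 0, -0.001], 0]])

```text
time: 10.4
tool_pos: [0.5801, -0.0251, 0.1021]
tool_rot: [0.001, 0.1, 0.995, -0.0]
contact_force: [-2.8, -2.0, 4.3]
gripper_width: 0.677
```

Request:
play_rows(deltas=[[[0, 0, -0.001], 0], [[0, 0, -0.001], 0]])

```text
time: 10.65
tool_pos: [0.5803, -0.0253, 0.1012]
tool_rot: [0.001, 0.1, 0.995, -0.0]
contact_force: [-1.6, -1.1, 4.3]
gripper_width: 0.685
```

Request:
play_rows(deltas=[[[0, 0, -0.001], 0], [[0, 0, -0.001], 0]])

```text
time: 10.9
tool_pos: [0.5805, -0.0254, 0.1003]
tool_rot: [0.001, 0.1, 0.995, -0.0]
contact_force: [-0.7, -0.6, 5.1]
gripper_width: 0.675
```

```bash
python3 rd.py 5; python3 - <<'E'
from rim import *
p,d=grab_frame("side"); cv2.imwrite("pics/side5.png",p); np.save("side5.npy",d)
cv2.imwrite("pics/c5.png",cv2.resize(p[140:230,205:305],(660,594),interpolation=cv2.INTER_CUBIC))
for k in(4,5):
    m,Q=rim(f"pics/side{k}.png",f"side{k}.npy",(.58,-.025),.142 if k==4 else .126)
    A=np.c_[Q[:,:2]-np.array([.58,-.025]),np.ones(len(Q))]; kk=np.abs(Q[:,2]-np.median(Q[:,2]))<.004
    print(k,len(Q),kk.sum(),np.median(Q[:,2]).round(4),np.linalg.lstsq(A[kk],Q[kk,2],rcond=None)[0].round(4))
E
```

```text
t 11.1
mean [ 0.5805 -0.0254  0.1002 -1.0614 -1.4768  5.102  -0.2975  0.1014  0.0224]
std [0.000e+00 0.000e+00 1.000e-04 3.034e-01 5.559e-01 2.114e-01 3.050e-02
 3.790e-02 2.430e-02]
fz [5.09 5.26 4.87 5.41 4.88]
4 309 271 0.1429 [0.0225 0.0039 0.1431]
5 315 270 0.1242 [ 0.0492 -0.0122  0.1248]
```

View pics/c5.png

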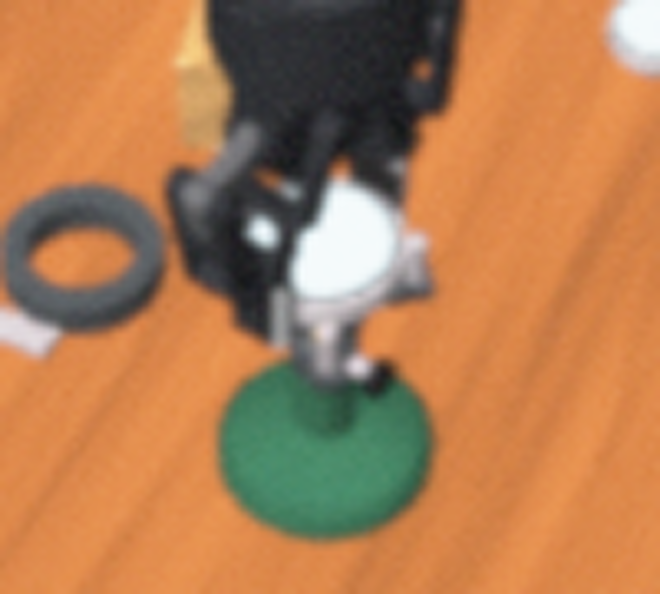

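Request:
play_rows(deltas=[[[0, -0.0008, 0], 0], [[0, -0.0008, 0], 0]])

```text
time: 11.4
tool_pos: [0.5802, -0.0257, 0.0998]
tool_rot: [0.001, 0.1, 0.995, 0.0]
contact_force: [-1.8, 0.3, 3.8]
gripper_width: 0.679
```

Request:
play_rows(deltas=[[[0, 0, -0.0005], 0], [[0, 0, -0.001], 0], [[0, 0, -0.001], 0]])

```text
time: 11.78
tool_pos: [0.5796, -0.0261, 0.0978]
tool_rot: [0.0, 0.1, 0.995, -0.0]
contact_force: [-0.5, -3.1, 2.8]
gripper_width: 0.678
```

```bash
python3 rd.py 4
```

```text
t 11.925
mean [ 0.5795 -0.0261  0.0978  0.0746 -3.2197  2.3784 -0.5042  0.0271 -0.053 ]
std [0.     0.     0.     0.4199 0.5459 0.3569 0.0649 0.0244 0.0149]
fz [2.77 2.58 1.81 2.35]
```

Request:
play_rows(deltas=[[[0, -0.001, 0], 0], [[0, -0.001, 0], 0]])

```text
time: 12.18
tool_pos: [0.5794, -0.0263, 0.0977]
tool_rot: [-0.0, 0.1, 0.995, 0.0]
contact_force: [-0.4, -0.9, 0.7]
gripper_width: 0.679
```

```bash
python3 rd.py 4;  python3 - <<'E'
from rim import *
p,d=grab_frame("side"); cv2.imwrite("pics/side6.png",p); np.save("side6.npy",d)
cv2.imwrite("pics/c6.png",cv2.resize(p[140:230,205:305],(660,594),interpolation=cv2.INTER_CUBIC))
for k in(6,):
    m,Q=rim(f"pics/side{k}.png",f"side{k}.npy",(.58,-.025),.123)
    A=np.c_[Q[:,:2]-np.array([.58,-.025]),np.ones(len(Q))]; kk=np.abs(Q[:,2]-np.median(Q[:,2]))<.004
    print(k,len(Q),kk.sum(),np.median(Q[:,2]).round(4),np.linalg.lstsq(A[kk],Q[kk,2],rcond=None)[0].round(4))
E
```

```text
t 12.325
mean [ 0.5794 -0.0263  0.0978  0.1836 -0.5448  0.9504 -0.0562 -0.069   0.0016]
std [0.     0.     0.     0.3868 0.4697 0.3552 0.0358 0.0241 0.0376]
fz [0.67 1.55 0.88 0.7 ]
6 308 258 0.1223 [ 0.0161 -0.0054  0.1226]
```

View pics/c6.png

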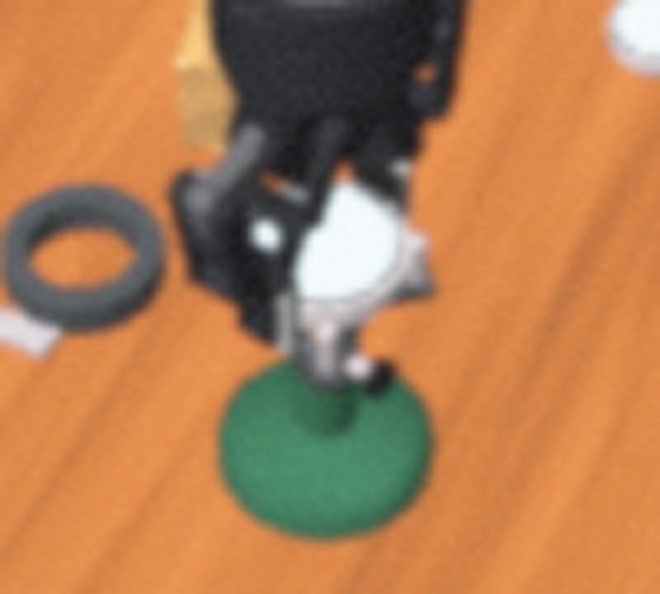

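Request:
play_rows(deltas=[[[0, 0, -0.0005], 0], [[0, 0, -0.001], 0], [[0, 0, -0.001], 0]])

```text
time: 12.75
tool_pos: [0.5795, -0.0265, 0.0973]
tool_rot: [-0.0, 0.1, 0.995, 0.0]
contact_force: [-0.9, 1.3, 3.5]
gripper_width: 0.679
```

```bash
python3 rd.py 4
```

```text
t 12.9
mean [ 5.7950e-01 -2.6500e-02  9.7200e-02 -2.1042e+00  1.1341e+00  3.4342e+00
  1.5480e-01  2.6700e-01  2.7000e-03]
std [0.     0.     0.     0.7224 0.1478 0.6445 0.0264 0.02   0.0311]
fz [3.52 4.16 2.39 3.66]
```

Request:
play_rows(deltas=[[[0, 0, -0.0005], 0], [[0, 0, -0.001], 0], [[0, 0, -0.001], 0]])

```text
time: 13.28
tool_pos: [0.5795, -0.0266, 0.0959]
tool_rot: [-0.0, 0.1, 0.995, 0.0]
contact_force: [-1.5, 1.4, 2.5]
gripper_width: 0.676
```

```bash
python3 rd.py 4
```

```text
t 13.425
mean [ 0.5795 -0.0266  0.0959 -1.6338  1.6742  2.3502  0.2184  0.175  -0.0077]
std [0.     0.     0.     0.2679 0.3717 0.5991 0.0305 0.0203 0.0233]
fz [2.53 3.05 2.43 1.4 ]
```

Request:
play_rows(deltas=[[[0, 0, -0.0005], 0], [[0, 0, -0.001], 0], [[0, 0, -0.001], 0]])

```text
time: 13.8
tool_pos: [0.5796, -0.0266, 0.0953]
tool_rot: [0.0, 0.1, 0.995, 0.0]
contact_force: [-2.9, 1.8, 4.9]
gripper_width: 0.678
```

```bash
python3 rd.py 4;  python3 - <<'E'
from rim import *
p,d=grab_frame("side"); cv2.imwrite("pics/side7.png",p); np.save("side7.npy",d)
cv2.imwrite("pics/c7.png",cv2.resize(p[140:230,205:305],(660,594),interpolation=cv2.INTER_CUBIC))
for k in(7,):
    m,Q=rim(f"pics/side{k}.png",f"side{k}.npy",(.58,-.025),.121)
    A=np.c_[Q[:,:2]-np.array([.58,-.025]),np.ones(len(Q))]; kk=np.abs(Q[:,2]-np.median(Q[:,2]))<.004
    print(k,len(Q),kk.sum(),np.median(Q[:,2]).round(4),np.linalg.lstsq(A[kk],Q[kk,2],rcond=None)[0].round(4))
E
```

```text
t 13.95
mean [ 0.5796 -0.0266  0.0953 -2.6337  2.0038  4.9065  0.2881  0.3501 -0.0075]
std [0.     0.     0.     0.3137 0.2206 0.2747 0.0192 0.0147 0.0435]
fz [4.86 4.62 5.36 4.78]
7 314 269 0.1197 [ 0.0187 -0.0014  0.12  ]
```

View pics/c7.png

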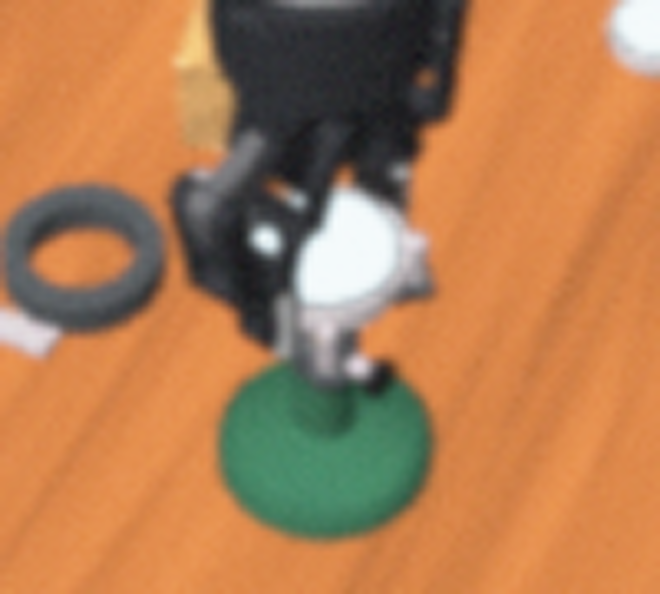

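Request:
play_rows(deltas=[[[0, 0.0004, 0], 0], [[0, 0.0004, -0.0005], 0], [[0, 0.0004, -0.001], 0], [[0, 0.0004, -0.001], 0]])

```text
time: 14.5
tool_pos: [0.5797, -0.0266, 0.0951]
tool_rot: [0.0, 0.1, 0.995, -0.0]
contact_force: [-5.0, 1.8, 8.5]
gripper_width: 0.676
```

```bash
python3 rd.py 4
```

```text
t 14.65
mean [ 0.5797 -0.0266  0.0951 -4.614   1.1646  8.9153  0.1396  0.7501 -0.0224]
std [0.     0.     0.     0.3385 0.5185 0.4048 0.0234 0.035  0.032 ]
fz [8.46 8.98 9.54 8.68]
```

Request:
play_rows(deltas=[[[0, 0, 0.0005], 0], [[0, 0, 0.001], 0], [[0, 0, 0.001], 0]])

```text
time: 15.02
tool_pos: [0.5796, -0.0266, 0.0952]
tool_rot: [0.0, 0.1, 0.995, -0.0]
contact_force: [-1.5, -0.3, 5.2]
gripper_width: 0.68
```

```bash
python3 rd.py 3
```

```text
t 15.125
mean [ 0.5796 -0.0266  0.0952 -1.8548 -0.1635  4.943  -0.0314  0.3402 -0.0078]
std [0.     0.     0.     0.3124 0.3954 0.4031 0.0493 0.026  0.0131]
fz [5.25 5.21 4.37]
```

Force is down to about 5 N with the mirror bearing on the rests. Now I'll open the gripper.

Request:
play_rows(deltas=[[[0, 0, 0.0005], 0], [[0, 0, 0.0005], 0], [[0, 0, 0.0005], 0], [[0, 0, 0.0005], 0], [[0, 0, 0.0005], 0]], grip=1)

```text
time: 15.75
tool_pos: [0.5796, -0.0263, 0.0956]
tool_rot: [0.0, 0.1, 0.995, 0.0]
contact_force: [-0.6, 1.2, -0.0]
gripper_width: 0.997
```

```bash
python3 rd.py 2;  python3 - <<'E'
from rim import *
p,d=grab_frame("side"); cv2.imwrite("pics/side8.png",p); np.save("side8.npy",d)
cv2.imwrite("pics/c8.png",cv2.resize(p[140:230,205:305],(660,594),interpolation=cv2.INTER_CUBIC))
for k in(8,):
    m,Q=rim(f"pics/side{k}.png",f"side{k}.npy",(.58,-.025),.121)
    A=np.c_[Q[:,:2]-np.array([.58,-.025]),np.ones(len(Q))]; kk=np.abs(Q[:,2]-np.median(Q[:,2]))<.006
    print(k,len(Q),kk.sum(),np.median(Q[:,2]).round(4),np.linalg.lstsq(A[kk],Q[kk,2],rcond=None)[0].round(4))
E
```

```text
t 15.8
mean [ 0.5796 -0.0263  0.0956 -0.6709  0.6501  0.2678 -0.0053 -0.0087  0.0156]
std [0.     0.     0.     0.1094 0.536  0.2925 0.0167 0.0266 0.0323]
fz [-0.02  0.56]
8 356 327 0.1203 [ 0.0168 -0.0211  0.1203]
```

View pics/c8.png

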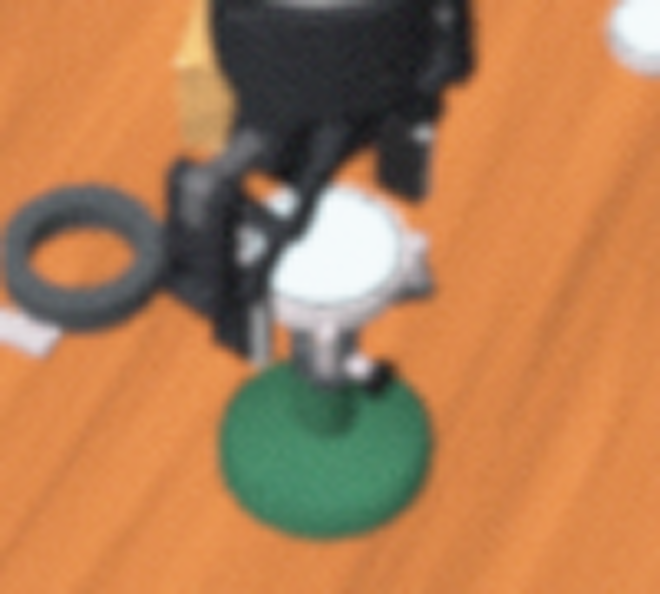

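Request:
play_rows(deltas=[[[0, 0, 0.01], 0], [[0, 0, 0.03], 0], [[0, 0, 0.055], 0], [[0, 0, 0.065], 0]])

```text
time: 16.35
tool_pos: [0.5812, -0.0265, 0.1643]
tool_rot: [0.003, 0.1, 0.995, -0.0]
contact_force: [0.2, 0.7, 0.2]
gripper_width: 1.0
```

Request:
play_rows(deltas=[[[0.012, -0.0025, 0], 0], [[0.012, -0.0025, 0], 0], [[0.012, -0.0025, 0], 0], [[0.012, -0.0025, 0], 0], [[0.012, -0.0025, 0], 0]], grip=-1)

```text
time: 16.98
tool_pos: [0.5913, -0.0287, 0.1601]
tool_rot: [-0.0, 0.1, 0.995, 0.0]
contact_force: [0.3, -0.2, -0.5]
gripper_width: -0.001
```

```bash
python3 rd.py 4;  python3 - <<'E'
from rim import *
p,d=grab_frame("side"); cv2.imwrite("pics/side9.png",p); np.save("side9.npy",d)
cv2.imwrite("pics/c9.png",cv2.resize(p[140:230,205:305],(660,594),interpolation=cv2.INTER_CUBIC))
for k in(9,):
    m,Q=rim(f"pics/side{k}.png",f"side{k}.npy",(.58,-.025),.121)
    A=np.c_[Q[:,:2]-np.array([.58,-.025]),np.ones(len(Q))]; kk=np.abs(Q[:,2]-np.median(Q[:,2]))<.006
    print(k,len(Q),kk.sum(),np.median(Q[:,2]).round(4),np.linalg.lstsq(A[kk],Q[kk,2],rcond=None)[0].round(4))
s=status.state(); print(s["gripper_width"])
E
```

```text
t 17.125
mean [ 0.5914 -0.0287  0.1604  0.0535 -0.1427 -0.3649 -0.0109  0.0068 -0.0167]
std [1.000e-04 0.000e+00 2.000e-04 2.783e-01 1.023e-01 5.920e-01 1.790e-02
 3.840e-02 1.160e-02]
fz [-0.5   0.38 -0.11 -1.23]
9 480 447 0.1205 [ 0.0022 -0.0115  0.1204]
0.0008314005299005538
```

View pics/c9.png

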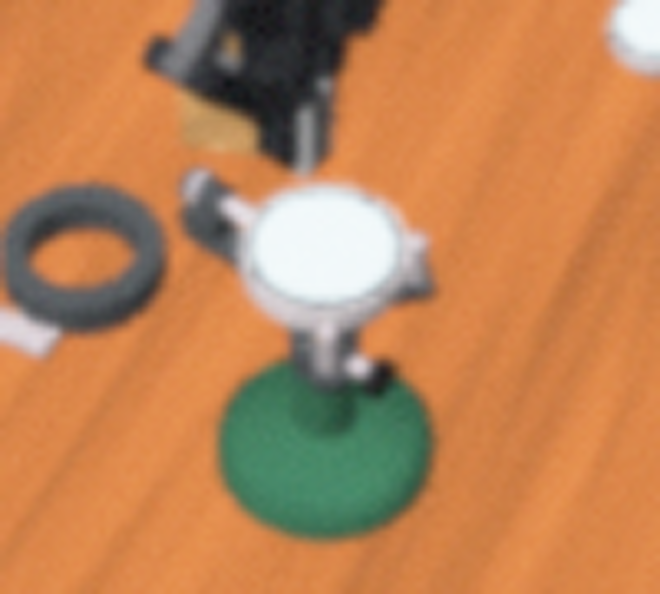

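Request:
play_rows(deltas=[[[0.006, -0.001, -0.01], 0], [[0.006, -0.001, -0.02], 0], [[0.006, -0.001, -0.03], 0], [[0.006, -0.001, -0.035], 0], [[0.006, -0.001, -0.036], 0]])

```text
time: 17.8
tool_pos: [0.5972, -0.0297, 0.1239]
tool_rot: [-0.001, 0.1, 0.995, 0.0]
contact_force: [-0.2, -0.3, -0.1]
gripper_width: 0.004
```

```bash
python3 rd.py 4
```

```text
t 17.95
mean [ 0.5975 -0.0297  0.1244 -0.1776 -0.391  -0.1631 -0.0186 -0.0243 -0.0275]
std [2.000e-04 0.000e+00 4.000e-04 4.469e-01 4.548e-01 3.347e-01 1.100e-02
 1.810e-02 2.240e-02]
fz [-0.05 -0.6  -0.32  0.31]
```

Request:
play_rows(deltas=[[[0, 0, -0.001], 0], [[0, 0, -0.002], 0], [[0, 0, -0.003], 0], [[0, 0, -0.003], 0]])

```text
time: 18.45
tool_pos: [0.5975, -0.0298, 0.1215]
tool_rot: [-0.0, 0.1, 0.995, -0.0]
contact_force: [-0.5, -0.2, 0.1]
gripper_width: -0.002
```

Request:
play_rows(deltas=[[[0, 0, -0.0005], 0], [[0, 0, -0.001], 0], [[0, 0, -0.001], 0]])

```text
time: 18.82
tool_pos: [0.5977, -0.0298, 0.1209]
tool_rot: [0.0, 0.1, 0.995, -0.0]
contact_force: [-1.5, 0.9, 2.1]
gripper_width: -0.001
```

Request:
play_rows(deltas=[[[0, 0, -0.0005], 0], [[0, 0, -0.0005], 0]])

```text
time: 19.08
tool_pos: [0.5978, -0.0298, 0.1203]
tool_rot: [0.0, 0.1, 0.995, -0.0]
contact_force: [-0.5, -0.4, 2.1]
gripper_width: 0.001
```

Request:
play_rows(deltas=[[[0, 0, -0.0005], 0], [[0, 0, -0.0005], 0]])

```text
time: 19.32
tool_pos: [0.5979, -0.0298, 0.1202]
tool_rot: [0.0, 0.1, 0.995, -0.0]
contact_force: [-0.9, -0.0, 4.8]
gripper_width: -0.003
```

Request:
play_rows(deltas=[[[0, 0, -0.0005], 0], [[0, 0, -0.0005], 0]])

```text
time: 19.58
tool_pos: [0.5979, -0.0299, 0.12]
tool_rot: [0.0, 0.1, 0.995, -0.0]
contact_force: [-2.2, 0.4, 6.5]
gripper_width: 0.001
```

Request:
play_rows(deltas=[[[0, 0, -0.0005], 0], [[0, 0, -0.0005], 0]])

```text
time: 19.82
tool_pos: [0.5979, -0.0298, 0.1198]
tool_rot: [0.0, 0.1, 0.995, -0.0]
contact_force: [-2.4, 0.2, 8.2]
gripper_width: 0.0
```

```bash
python3 rd.py 4
```

```text
t 19.975
mean [ 0.5979 -0.0298  0.1198 -2.7629  0.2452  7.7085  0.0504  0.5293  0.0131]
std [0.     0.     0.     0.7615 0.3702 0.5884 0.0265 0.0177 0.029 ]
fz [8.16 7.41 6.9  8.36]
```

Request:
play_rows(deltas=[[[0, 0, -0.0005], 0], [[0, 0, -0.0005], 0]])

```text
time: 20.23
tool_pos: [0.5979, -0.0298, 0.1197]
tool_rot: [0.0, 0.1, 0.995, -0.0]
contact_force: [-3.7, 0.0, 8.9]
gripper_width: -0.001
```

```bash
python3 rd.py 5
```

```text
t 20.425
mean [ 5.9790e-01 -2.9800e-02  1.1970e-01 -3.6421e+00  2.5340e-01  9.2214e+00
  3.3600e-02  6.6980e-01 -5.0000e-03]
std [0.     0.     0.     0.3106 0.6475 0.3898 0.0182 0.0142 0.0336]
fz [8.92 9.9  8.89 8.97 9.43]
```

Request:
play_rows(deltas=[[[-0.0005, 0, 0], 0], [[-0.0005, 0, 0], 0]])

```text
time: 20.68
tool_pos: [0.5979, -0.0298, 0.1198]
tool_rot: [0.001, 0.1, 0.995, -0.0]
contact_force: [-1.8, 0.3, 7.9]
gripper_width: -0.004
```

```bash
python3 rd.py 4
```

```text
t 20.825
mean [ 5.9790e-01 -2.9900e-02  1.1980e-01 -1.8692e+00  3.0790e-01  8.2201e+00
  4.5200e-02  3.7790e-01 -6.7000e-03]
std [0.     0.     0.     0.4544 0.3268 0.275  0.0199 0.0264 0.0503]
fz [7.94 8.64 8.28 8.02]
```

Request:
play_rows(deltas=[[[0, 0, 0.001], 0], [[0, 0, 0.003], 0], [[0, 0, 0.012], 0], [[0, 0, 0.02], 0], [[0, 0, 0.02], 0]])

```text
time: 21.45
tool_pos: [0.5977, -0.0299, 0.1393]
tool_rot: [0.001, 0.1, 0.995, -0.0]
contact_force: [-0.2, -0.8, 0.3]
gripper_width: -0.0
```

```bash
python3 rd.py 3;  python3 - <<'E'
from rim import *
p,d=grab_frame("side"); cv2.imwrite("pics/side10.png",p); np.save("side10.npy",d)
cv2.imwrite("pics/c10.png",cv2.resize(p[140:230,205:305],(660,594),interpolation=cv2.INTER_CUBIC))
for k in(9,10):
    m,Q=rim(f"pics/side{k}.png",f"side{k}.npy",(.58,-.025),.121)
    A=np.c_[Q[:,:2]-np.array([.58,-.025]),np.ones(len(Q))]; kk=np.abs(Q[:,2]-np.median(Q[:,2]))<.003
    print(k,len(Q),kk.sum(),np.median(Q[:,2]).round(4),np.linalg.lstsq(A[kk],Q[kk,2],rcond=None)[0].round(4),Q[kk].mean(0).round(4), ((Q[kk].max(0)+Q[kk].min(0))/2).round(4))
E
```

```text
t 21.55
mean [ 0.5974 -0.0298  0.1388  0.0248  0.172   0.0203  0.0464  0.0163  0.0161]
std [3.000e-04 0.000e+00 4.000e-04 2.194e-01 7.198e-01 4.717e-01 9.100e-03
 3.470e-02 2.500e-02]
fz [ 0.28  0.43 -0.64]
9 480 394 0.1205 [0.0034 0.0025 0.1207] [ 0.5791 -0.0251  0.1207] [ 0.5868 -0.0246  0.1205]
10 464 391 0.1197 [-0.0085 -0.0048  0.1199] [ 0.5789 -0.0249  0.1199] [ 0.5867 -0.0264  0.1198]
```

View pics/c10.png

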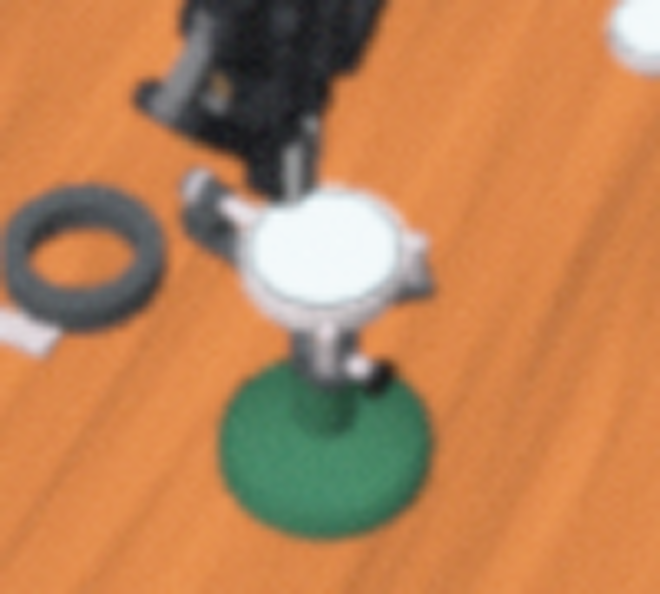

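Request:
play_rows(deltas=[[[-0.009, 0.002, 0], 0], [[-0.0185, 0.0045, 0], 0], [[-0.0185, 0.0045, -0.008], 0], [[-0.0185, 0.0045, -0.016], 0], [[-0.0185, 0.0045, -0.0165], 0]])

```text
time: 22.22
tool_pos: [0.578, -0.0252, 0.1204]
tool_rot: [-0.001, 0.1, 0.995, 0.0]
contact_force: [-1.3, -0.4, 0.5]
gripper_width: -0.0
```

```bash
python3 rd.py 4
```

```text
t 22.375
mean [ 0.5784 -0.0253  0.121  -0.5738 -0.3745  0.014  -0.025  -0.0178 -0.0121]
std [2.000e-04 0.000e+00 4.000e-04 5.562e-01 6.385e-01 5.825e-01 3.420e-02
 6.400e-03 2.510e-02]
fz [ 0.55 -0.27 -0.8   0.58]
```

Request:
play_rows(deltas=[[[0.0005, 0, -0.0003], 0], [[0.0005, 0, -0.0006], 0], [[0.0005, 0, -0.0009], 0], [[0.0005, 0, -0.0012], 0], [[0.0005, 0, -0.0012], 0]])

```text
time: 23.0
tool_pos: [0.579, -0.0253, 0.1204]
tool_rot: [-0.0, 0.1, 0.995, -0.0]
contact_force: [0.3, -0.0, 0.4]
gripper_width: 0.002
```

```bash
python3 rd.py 3
```

```text
t 23.1
mean [ 0.579  -0.0252  0.1204 -0.0351 -0.1241 -0.038  -0.0138  0.0039  0.0111]
std [0.     0.     0.     0.6057 0.1521 0.3259 0.0148 0.0246 0.0071]
fz [ 0.38 -0.42 -0.07]
```

Request:
play_rows(deltas=[[[0, 0, -0.0003], 0], [[0, 0, -0.0006], 0], [[0, 0, -0.001], 0], [[0, 0, -0.001], 0]])

```text
time: 23.6
tool_pos: [0.5791, -0.0253, 0.1199]
tool_rot: [0.0, 0.1, 0.995, -0.0]
contact_force: [-2.4, 0.1, 3.8]
gripper_width: 0.003
```

Request:
play_rows(deltas=[[[-0.0001, 0, -0.0003], 0], [[-0.0002, 0, -0.0006], 0], [[-0.0004, 0, -0.001], 0], [[-0.0004, 0, -0.001], 0]])

```text
time: 24.1
tool_pos: [0.5792, -0.0253, 0.1199]
tool_rot: [0.001, 0.1, 0.995, -0.0]
contact_force: [-2.7, 0.7, 8.5]
gripper_width: -0.001
```

```bash
python3 rd.py 3
```

```text
t 24.2
mean [ 0.5792 -0.0253  0.1199 -3.1473  1.0183  7.7634  0.1082  0.5744  0.0104]
std [0.     0.     0.     0.3211 0.24   0.7558 0.0367 0.0336 0.0063]
fz [8.46 8.12 6.71]
```

Request:
play_rows(deltas=[[[-0.0002, 0, -0.0002], 0], [[-0.0005, 0, -0.0005], 0], [[-0.0008, 0, -0.0008], 0], [[-0.001, 0, -0.001], 0], [[-0.001, 0, -0.001], 0]])

```text
time: 24.82
tool_pos: [0.5791, -0.0253, 0.1199]
tool_rot: [0.002, 0.1, 0.995, 0.0]
contact_force: [-1.9, 1.0, 10.0]
gripper_width: 0.004
```

```bash
python3 rd.py 4
```

```text
t 24.975
mean [ 5.7910e-01 -2.5300e-02  1.1980e-01 -2.1084e+00  8.5950e-01  9.4741e+00
  1.6820e-01  3.9610e-01 -7.5000e-03]
std [0.     0.     0.     0.2797 0.3445 0.5177 0.0255 0.0131 0.0151]
fz [9.98 8.74 9.23 9.94]
```

Request:
play_rows(deltas=[[[-0.0002, 0, -0.0003], 0], [[-0.0004, 0, -0.0006], 0], [[-0.0006, 0, -0.001], 0], [[-0.0007, 0, -0.0013], 0], [[-0.0007, 0, -0.0013], 0]])

```text
time: 25.6
tool_pos: [0.5791, -0.0253, 0.1198]
tool_rot: [0.003, 0.1, 0.995, 0.0]
contact_force: [-2.8, 1.1, 12.9]
gripper_width: -0.003
```

```bash
python3 rd.py 4
```

```text
t 25.75
mean [ 0.5791 -0.0253  0.1198 -2.9059  1.1449 13.4433  0.2614  0.5441 -0.0194]
std [0.     0.     0.     0.4866 0.2084 0.329  0.0205 0.0326 0.0322]
fz [12.9  13.56 13.8  13.52]
```

Request:
play_rows(deltas=[[[0, 0, -0.0001], 0], [[0, 0, -0.0001], 0], [[0, 0, -0.0001], 0], [[0, 0, -0.0001], 0], [[0, 0, -0.0001], 0]])

```text
time: 26.38
tool_pos: [0.5791, -0.0253, 0.1198]
tool_rot: [0.003, 0.1, 0.995, 0.0]
contact_force: [-3.6, 2.0, 14.4]
gripper_width: -0.001
```

```bash
python3 rd.py 7
```

```text
t 26.675
mean [ 5.79100e-01 -2.53000e-02  1.19800e-01 -3.08180e+00  1.39640e+00
  1.40116e+01  2.57600e-01  5.57200e-01  1.19000e-02]
std [0.     0.     0.     0.6346 0.272  0.5077 0.0139 0.0138 0.0277]
fz [14.36 14.17 12.93 14.19 14.36 13.62 14.45]
```

The push held at about 14 N for over 0.9 s. I'll unload slowly and back off.

Request:
play_rows(deltas=[[[0.0004, 0, 0.001], 0], [[0.001, 0, 0.002], 0], [[0.0015, 0, 0.003], 0], [[0.002, 0, 0.004], 0], [[0.002, 0, 0.006], 0]])

```text
time: 27.3
tool_pos: [0.5786, -0.0252, 0.1212]
tool_rot: [-0.0, 0.1, 0.995, -0.0]
contact_force: [-0.1, 0.4, -0.3]
gripper_width: -0.004
```

Request:
play_rows(deltas=[[[0, 0, 0.02], 0], [[0, 0, 0.06], 0], [[-0.03, -0.05, 0.1], 0], [[-0.06, -0.1, 0.1], 0], [[-0.09, -0.15, 0.1], 0]])

```text
time: 27.92
tool_pos: [0.4888, -0.1769, 0.2248]
tool_rot: [0.002, 0.1, 0.995, -0.001]
contact_force: [0.7, -0.1, -0.5]
gripper_width: -0.002
```

Request:
play_rows(deltas=[[[-0.02, -0.04, 0], 0], [[-0.03, -0.06, 0], 0], [[-0.03, -0.06, 0], 0], [[-0.03, -0.06, 0], 0]])

```text
time: 28.42
tool_pos: [0.4593, -0.2349, 0.2227]
tool_rot: [0.0, 0.1, 0.995, -0.0]
contact_force: [-1.2, -0.0, 0.2]
gripper_width: 0.002
```

```bash
python3 - <<'E'
from rim import *
o=[]
for n in("side","top"):
    p,d=grab_frame(n); cv2.imwrite(f"pics/{n}11.png",p); np.save(f"{n}11.npy",d)
    c=p[140:230,205:305] if n=="side" else p[160:240,225:314]
    o.append(cv2.resize(c,(400,360),interpolation=cv2.INTER_CUBIC))
    m,Q=rim(f"pics/{n}11.png",f"{n}11.npy",(.58,-.025),.121,n)
    A=np.c_[Q[:,:2]-np.array([.58,-.025]),np.ones(len(Q))]; kk=np.abs(Q[:,2]-np.median(Q[:,2]))<.003
    print(n,kk.sum(),np.median(Q[:,2]).round(4),np.linalg.lstsq(A[kk],Q[kk,2],rcond=None)[0].round(4),Q[kk].mean(0).round(4))
cv2.imwrite("pics/c11.png",np.hstack(o))
s=status.state(); print(s["time"],s["tool_pos"],s["contact_force"])
E
```

```text
side 398 0.1195 [-0.0051  0.0013  0.1197] [ 0.5797 -0.0257  0.1197]
top 566 0.1199 [-0.0057 -0.0028  0.1199] [ 0.578  -0.0263  0.1199]
28.525 [ 0.45941732 -0.23447186  0.22228129] [-0.10312429 -0.00217449  0.2375617 ]
```

View pics/c11.png

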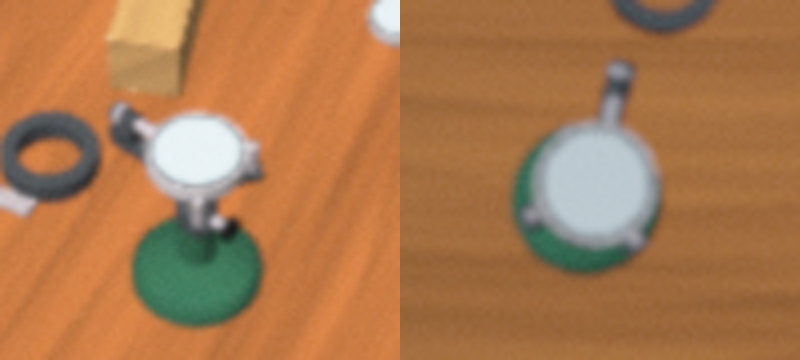

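View pics/side11.png

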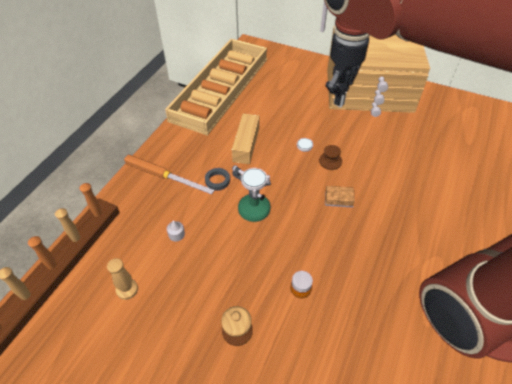

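The mirror sits level between the posts and the plunger. The small disc, lid, jar and the rest are where they were. I'm handing in.

```bash
python3 -c "
from plant import ticket,status
print(ticket.job_done(),status.state()['time'])"
```

```text
the job is handed in; nothing more can be done
the job is handed in; nothing more can be done
```

The large mirror is off its stand, bedded in the three-point mount between the posts and the plunger, and I handed the job in at about 28.5 s.

- **Placing:** I gripped the mirror across its rim and lowered it while reading the force. The rests turned out to be about 104 mm above the bench, and it was let go there with about 5 N on it.
- **Snapping in:** It had already passed most of the way by the plunger while the gripper lowered it. I still pressed the plunger-side edge at about 18 mm from the axis, up to 9 N, and the mirror came down about 0.8 mm by camera. I saw no sharp snap in the force readings.
- **Bedding:** I pushed on the middle slowly to about 14 N (readings 12.9 to 14.5 N) and held it for roughly 0.9 s. The height did not change, so nothing rocked. A sideways force of about 3 N was also present during this push, which I only partly cancelled.

**Last checks:** Both cameras show the mirror level to about 0.3° with its top at 0.120 m. It touches both posts and the plunger nose. The gripper is clear and reads no force, and nothing else on the bench appears to have moved.

**Less certain:** The two cameras put the mirror's centre about 1.8 mm apart, which is close to their calibration error. Neither shows the rests beneath it, so contact with all three is inferred from the level and the steady height.

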